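# Swing the ring light over the green specimen and switch it on

### The arm

A 7-joint arm with a two-finger parallel gripper is mounted at the origin on the work surface. World frame = base frame: x ahead of the robot, y to its left, z up, the work surface at z = 0. Lengths are in m, angles in rad, forces in N, time in s.
With the tool pointing down it reaches from about 0.425 to 0.95 m from the base axis. Payload 4.7 kg.
Tool frame: the origin (TCP) lies at the very end of the fingers, on their centre line; the grasp point (between the pads) lies 19 mm behind it; z points along the fingers, y is the line along which they close (so a half turn about z gives the same grasp; the last joint's range is limited). The gripper opens to 87 mm and grips with 3 to 60 N. Pads are 19 mm wide; open, the fingers measure 117 mm over their backs; the gripper's body (75 mm by 190 mm) begins 51 mm behind the grasp point.
Start: joints at [1.176, 0.469, -0.049, 1.532, 0.024, 1.141, -0.082], TCP at [0.241, -0.63, 0.223] pointing down, gripper open.
Joint ranges: [-2.59, 2.59], [-0.33, 1.99], [-1.39, 1.29], [0.1, 2.45], [-1.04, 4.18], [0.21, 1.99], [-2.66, 2.66]. Speed limits (rad/s): [2.57, 2.57, 3.14, 3.14, 3.14, 3.14, 3.14].

### API

Orientations are given as a rotation vector (axis times angle).
In Python, from station import r, eoat, inverse_kinematics, observe, read_camera, finish_job gives the robot as it stands. The module is installed in compiled form; this text tells all that it offers. Calls block until the motion is done:
- r.movep(position, orientation): joint-space move of the TCP to a pose.
- r.move_l(position, ori=None, rate=0.15, until_force=None): straight line of the TCP; ori=None keeps the orientation; rate is the mean speed in m/s. With until_force (N) it stops when the force on the tool has changed by that much, and returns True; else False.
- r.move_j(angles): joint-space move.
- eoat.set_gripper(opening, strength=None): finger opening in m; strength is the grip in N (None keeps the last); returns when the fingers have stopped.
- r.wait(seconds).
- inverse_kinematics(position, orientation): joint angles nearest the present ones, or None.
- observe(): the state.
- read_camera(name): name is "scene" or "top"; returns a dict with "img" (420x560x3 uint8, blue, green, red), "intrinsics" (3x3 intrinsics, pixels), "xyz" and "rotation" of the camera in the world. Camera axes: x right, y up, looking along -z (the intrinsics and any distortion apply to the point x, -y, -z); pixel columns grow to the right and rows downward; lengths in m; the calibration is good to about 2 mm. A picture is of the moment at which its call begins. There is no depth.
A pose or a line that the arm cannot do raises r.Unreachable and nothing moves.
- finish_job(): hands the job in; it is judged then, once.
The state is a dict: "clock": time; "qpos": joint angles; "joint_vel": joint speeds; "effort": joint torques, N m; "position": TCP position; "orientation": TCP orientation; "ft_force": force on the tool from outside, world axes, zero at the start; "wrist_torque": the same for the moment, N m; "finger_gap": finger opening in m; "grasp_force": force on a finger pad.
Only numpy, scipy, OpenCV 4.12 (cv2) and the standard library are available. Lean on these libraries where they do the work, as an engineer would, in place of code of your own. Each camera call takes 0.05 s, during which the arm holds its last target. There are 200 camera calls.

### The job

At the microscopy bench, push the swing arm round with a finger, without pinching it, until its ring light is centred over the green specimen. Then press the red button on the lamp box right down to switch the light on, and let it come back up. Do not grasp anything, and leave the multimeter, the slide box and the vial where they are.

Things in the scene. Friction and masses are not known exactly. Their poses are not given: they have to be found in the camera images.
- stage: Dark metal base plate 150 (its x) x 250 (its y) x 20 mm thick, fixed to the bench; origin at the centre of its underside, z up. Place and yaw change. Four pale seats on its top, 100 mm from the pivot, in line with the swing arm at joint values of about -1.35, -0.75, 0.75 and 1.35 rad, carry four coloured specimens in changing order.
- pivot (a point): Point on the vertical axis of the swing arm, 45 mm along the stage's +x from the stage's centre, 53 mm above the bench (half the height of the bar). The arm's black hub is 28 mm across, on a fixed post 30 mm across; its pin's top, 66 mm above the bench, is the highest point of the mechanism.
- ring (a point): Centre of the white ring light at the end of the swing arm, 100 mm from the pivot axis and 53 mm above the bench. The ring is about 36 mm outside and 26 mm inside, open in the middle; hub and ring are joined by a straight white bar 12 mm wide, from 14 to 85 mm from the axis. Bar and ring reach from 44 to 62 mm above the bench; below them it is free down to the specimens (28 mm).
- swing_arm (a joint): Angle of the swing arm about the vertical pivot, rad, growing anticlockwise seen from above; at 0 the arm points along the stage's -x. Stops at -1.65 and 1.65. Light friction (about 0.05 N m, so about 1 N at the middle of the bar); it stays where it is left. It starts between -0.3 and 0.3.
- bar_left: The half of bar and ring that faces the stage's +y when the arm is at 0. Pushing on this side turns the arm towards larger joint values. Its frame turns with the arm: origin on the pivot axis 44 mm above the bench, -x along the arm, z up.
- bar_right: The other half of bar and ring, facing the stage's -y when the arm is at 0. Pushing on this side turns the arm towards smaller joint values. Same frame as bar_left. Pressing both halves at once with the fingers is pinching.
- spec_green: Green specimen disc, 20 mm across and 8 mm high, fixed on one of the four seats; origin at the centre of its underside, 20 mm above the bench.
- spec_red: Red specimen disc, same size, on another seat.
- spec_blue: Blue specimen disc, same size, on another seat.
- spec_yellow: Yellow specimen disc, same size, on another seat.
- lamp_button_top (a point): Centre of the top of the red push button, 28 mm across, on the grey lamp box (100 x 80 x 40 mm high, fixed to the bench, left or right of the stage). It is pressed straight down.
- lamp_button (a joint): Travel of the red button, m: 0 up, 0.006 fully down; its spring needs about 5 N at full travel and brings it back up.
- multimeter: Loose orange handheld multimeter lying flat, 165 x 80 x 34 mm, origin at the centre of its underside; left or right of the stage, on the side away from the lamp box.
- slide_box: Loose closed blue slide box with a white lid, 85 x 102 x 36 mm, origin at the centre of its underside; beyond the stage.
- vial: Loose small glass vial with a white cap, 26 mm across, 48 mm tall, standing upright; origin at the centre of its underside; close to the stage's near (-x) edge.
Mind the look-alikes: they are no part of the job. What is meant by the part that bears lamp_button_top is not brown or turquoise, and is the smaller of those in its own colour.

How it is judged:
By the outcome, as a careful person would: the job done as asked, in the order asked, and still so for the second after the job is handed in, with the robot touching nothing.
It also fails if it takes over 48 s, if anything falls off the work surface, if the arm or the gripper's body presses on something with over 40 N, if the wrist force passes 120 N, or if a joint passes its speed limit or range.

## Working session

There is one attempt and no reset: what is moved stays moved. The work goes in short steps, each a Python script; the robot and the scene stay as the last script left them, time stands still between calls to the robot, and variables do not carry over. Pictures are saved under pics/ and viewed, at most 10 in all, crops included, and the job is handed in when it is done.

```bash
mkdir -p pics
python3 - <<'E'
from station import *
import cv2
for n in("scene","top"):
    c=read_camera(n); cv2.imwrite(f"pics/{n}0.png",c["img"]); print(n,c["intrinsics"],c["xyz"],c["rotation"],[k for k in c])
    for k in c:
        if k not in("img","intrinsics","xyz","rotation"): print(k,c[k])
o=observe();print(o["clock"],o["orientation"],o["finger_gap"])
E
```

```text
scene [[474.53616855   0.         274.38330821]
 [  0.         474.53616855 211.66617553]
 [  0.           0.           1.        ]] [ 1.28263923 -0.09193821  0.71875547] [0.66689401 0.60808366 1.36811862] ['img', 'intrinsics', 'xyz', 'rotation']
top [[544.16320842   0.         273.15515305]
 [  0.         544.16320842 212.72868691]
 [  0.           0.           1.        ]] [0.40825585 0.01473134 1.16263446] [ 0.08265163 -0.1352125  -1.55681786] ['img', 'intrinsics', 'xyz', 'rotation']
0.1 [-3.08748135e+00 -5.71186925e-01  6.07510981e-04] 0.08702156317356667
```

View pics/top0.png

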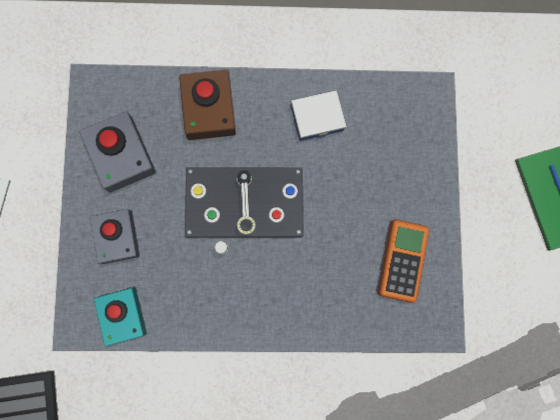

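View pics/scene0.png

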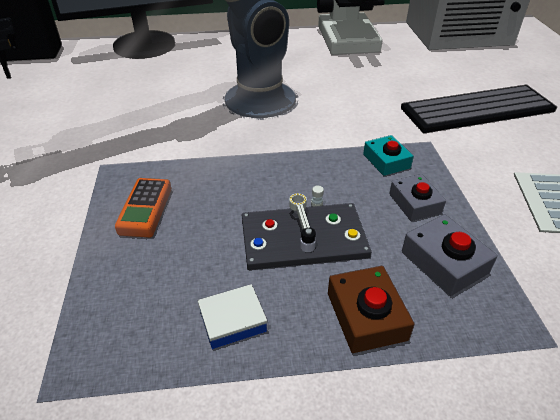

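The green specimen is at top-view pixel (212,215), the pivot at (244,177) and the ring at (246,225). The lamp box to use is the smaller grey one, with its button at (110,229). The vial is at (221,247).

```bash
cat > h.py <<'E'
from station import *
import numpy as np, cv2
from scipy.spatial.transform import Rotation as R
from scipy.optimize import least_squares
def ray(c,u,v):
    K=c["intrinsics"]; d=np.array([(u-K[0,2])/K[0,0],-(v-K[1,2])/K[1,1],-1])
    return np.array(c["xyz"]),R.from_rotvec(c["rotation"]).apply(d)
def at(c,u,v,z):
    o,d=ray(c,u,v); return o+d*(z-o[2])/d[2]
def proj(c,p):
    q=R.from_rotvec(c["rotation"]).inv().apply(np.array(p)-c["xyz"]); K=c["intrinsics"]
    return np.array([K[0,2]+K[0,0]*q[0]/-q[2],K[1,2]+K[1,1]*q[1]/q[2]])
def blob(c,u,v,h0,h1,w=11,smin=110,vmin=50):
    """centroid of hue range blob near u,v"""
    hsv=cv2.cvtColor(c["img"],cv2.COLOR_BGR2HSV); u,v=int(u),int(v)
    s=hsv[v-w:v+w+1,u-w:u+w+1].astype(int); h=s[...,0]
    m=((h>=h0)&(h<=h1) if h0<h1 else (h>=h0)|(h<=h1))&(s[...,1]>smin)&(s[...,2]>vmin)
    y,x=np.nonzero(m); return np.array([u-w+x.mean(),v-w+y.mean(),len(x)])
def ring(c,u,v,w=14):
    """ring centre: circle fit to the pale, slightly yellow ring pixels"""
E
python3 - <<'E'
from h import *
t=read_camera("top"); s=read_camera("scene")
# specimens: top and scene
L={'g':(212,215,334,218,40,85),'y':(198,191,353,234,20,35),'r':(277,215,270,224,170,8),'b':(290,191,258,242,95,130)}
th={'g':-.75,'y':-1.35,'r':.75,'b':1.35}
obs={}
for k,(a,b,d,e,h0,h1) in L.items():
    p=blob(t,a,b,h0,h1,7); q=blob(s,d,e,h0,h1,7); obs[k]=(p,q); print(k,p,q,at(t,*p[:2],.027)[:2],at(s,*q[:2],.027)[:2])
def model(x,k):
    a=x[2]+np.pi+th[k]; c=np.array(x[:2])+.045*np.array([np.cos(x[2]),np.sin(x[2])])
    return np.r_[c+.1*np.array([np.cos(a),np.sin(a)]),.027]
def f(x,cams=(0,1)): return np.concatenate([proj((t,s)[i],model(x,k))-obs[k][i][:2] for k in L for i in cams])
for cams in((0,),(1,),(0,1)):
    r_=least_squares(f,[.43,.06,0],args=(cams,)); print(cams,r_.x,np.abs(r_.fun).max())
x=r_.x; piv=x[:2]+.045*np.array([np.cos(x[2]),np.sin(x[2])]); print("piv",piv,"px",proj(t,[*piv,.066]),proj(s,[*piv,.066]))
np.save("stage.npy",[*x,*piv])
# button: top 110,229; scene 423,190
p=blob(t,110,229,170,8,13);q=blob(s,423,190,170,8,13);print(p,q)
o1,d1=ray(t,*p[:2]);o2,d2=ray(s,*q[:2])
ab=np.linalg.lstsq(np.c_[d1,-d2],o2-o1,rcond=None)[0];print("button",o1+ab[0]*d1,o2+ab[1]*d2)
for n,im,(a,b) in(("t",t,(160,215)),("s",s,(340,200))):pass
A=cv2.resize(t["img"][160:280,80:310],None,fx=3.4,fy=3.4,interpolation=cv2.INTER_CUBIC)
cv2.imwrite("pics/t1.png",A[:, :782])
B=cv2.resize(s["img"][130:280,230:460],None,fx=3.4,fy=3.4,interpolation=cv2.INTER_CUBIC);cv2.imwrite("pics/s1.png",B)
# finger/tool rotation
print(R.from_rotvec(observe()["orientation"]).as_matrix().round(3))
E
```

```text
g [211.38888889 214.38888889  54.        ] [332.94736842 216.63157895  57.        ] [0.56205064 0.10698978] [0.56284419 0.10708284]
y [197.58333333 190.11666667  60.        ] [352.12328767 232.79452055  73.        ] [0.61335279 0.13728788] [0.61514154 0.13647855]
r [276.        214.2295082  61.       ] [269.171875 222.828125  64.      ] [ 0.56420576 -0.02873941] [ 0.56597709 -0.02970562]
b [289.61818182 190.30909091  55.        ] [257.89552239 241.79104478  67.        ] [ 0.61584484 -0.05725943] [ 0.61821707 -0.05785581]
(0,) [0.59139994 0.03960196 0.01412196] 0.1764326969187664
(1,) [0.59310134 0.03904271 0.01778357] 0.2956654407203132
(0, 1) [0.59197837 0.03936824 0.01560739] 0.5769895394100786
piv [0.63697289 0.04007055] px [243.51594937 176.06757593] [308.17577145 230.60941534]
[108.81012658 228.65822785 158.        ] [422.34166667 187.09166667 120.        ]
button [0.52592133 0.3102742  0.05855938] [0.52570893 0.30949197 0.05832736]
[[ 0.934  0.358 -0.   ]
 [ 0.358 -0.934  0.001]
 [-0.    -0.001 -1.   ]]
```

View pics/s1.png

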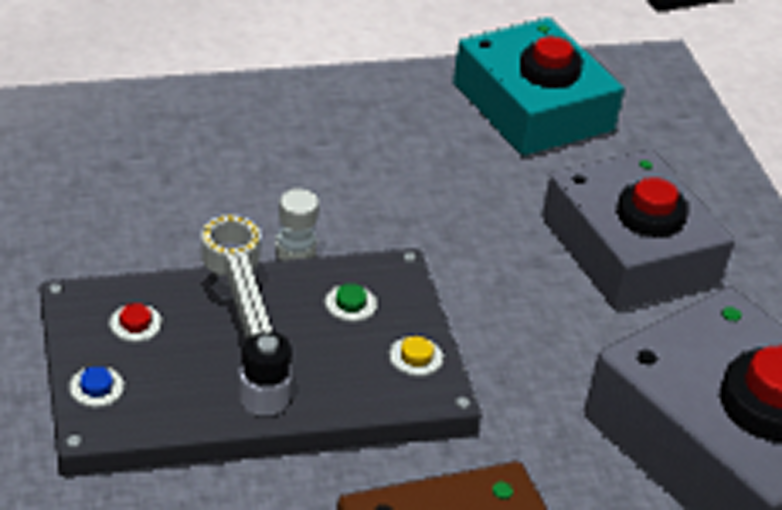

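View pics/t1.png

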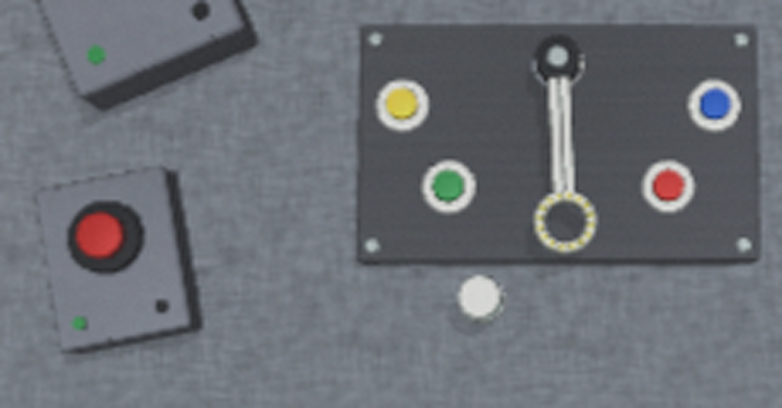

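```bash
cat >> h.py <<'E'
    m=c["img"][v-w:v+w+1,u-w:u+w+1].min(2)>95
    return m
st=np.load("stage.npy"); yaw=st[2]; piv=st[3:5]
def pose(th,off,rad=.062,z=.046):
    f=yaw+th; x=np.array([np.cos(f),np.sin(f)]); y=np.array([x[1],-x[0]])
    M=np.c_[[*x,0],[*y,0],[0,0,-1]]
    return [*(piv-rad*x+off*y),z],R.from_matrix(M).as_rotvec()
def angle(c,u,v,z=.062):
    d=at(c,u,v,z)[:2]-piv; return (np.arctan2(d[1],d[0])-np.pi-yaw+np.pi)%(2*np.pi)-np.pi, np.hypot(*d)
E
python3 - <<'E'
from h import *
t=read_camera("top"); print("start",angle(t,246.0,224.8), "vial",at(t,220.4,247.2,.048)[:2]-piv)
eoat.set_gripper(0.0,10); print(observe()["clock"])
p,o=pose(.1,.05,z=.13); r.movep(p,o); print(observe()["clock"])
p,o=pose(.1,.05); r.move_l(p,o,rate=.2)
for th in(0.03,-.15,-.35,-.55,-.66):
    p,o=pose(th,.021); r.move_l(p,o,rate=.08)
s=observe();print(s["clock"],s["position"],s["ft_force"],s["finger_gap"])
for n in("top","scene"):
    c=read_camera(n); cv2.imwrite(f"pics/{n}2.png",cv2.resize(c["img"][130:280,170:310] if n=="top" else c["img"][160:290,230:400],None,fx=4,fy=4,interpolation=cv2.INTER_CUBIC))
E
```

```text
start (np.float64(0.05016303957314161), np.float64(0.10030418615780949)) vial [-0.14520889  0.0452031 ]
1.775
4.2833
6.7083 [0.57485461 0.06023867 0.04598923] [ 0.26848518 -0.27894975 -0.20143177] 0.0007625857837663507
```

View pics/top2.png

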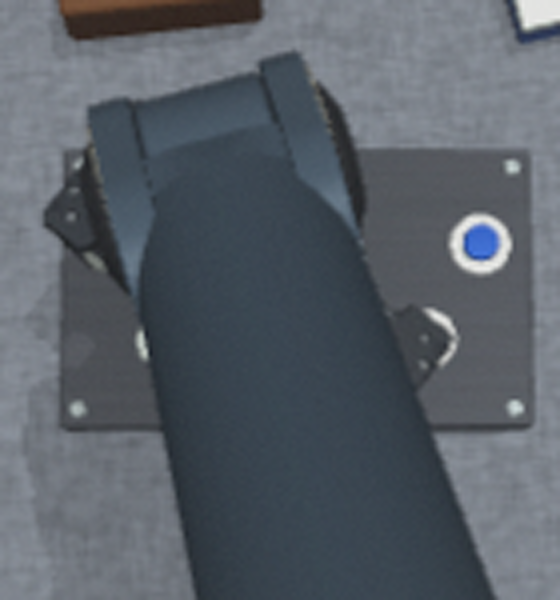

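The arm hides the ring from the top camera, so I'll back off and look again.

Run:
```python
from h import *
p,o=pose(-.66,.05); r.move_l(p,o,rate=.1)
p,o=pose(-.5,.06,z=.13); r.move_l(p,o,rate=.2)
p,o=pose(0,.3,z=.13); r.movep(p,o)
print(observe()["clock"])
a=read_camera("top")["img"][160:250,175:275]; b=read_camera("scene")["img"][180:270,270:370]
cv2.imwrite("pics/c3.png",cv2.resize(np.hstack([a,b]),None,fx=4,fy=4,interpolation=cv2.INTER_CUBIC))
```

```text
8.9083
```

View pics/c3.png

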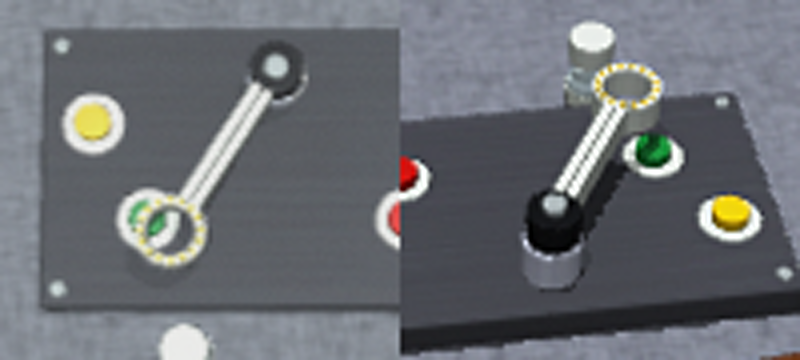

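Ring centre: top (217.1, 217.1), scene (326.4, 201.4). It falls a little short of green, so I'll work out the remaining angle and push again.

Run:
```python
from h import *
t=read_camera("top"); s=read_camera("scene")
m=[angle(t,217.1,217.1)[0],angle(s,326.4,201.4)[0]]; g=[angle(t,211.4,214.4,.027)[0],angle(s,332.95,216.6,.027)[0]]
print(m,g)
now=np.mean(m); tgt=-.75; cmd=-.66+(tgt-now); print(now,cmd)
p,o=pose(-.5,.06,z=.13); r.movep(p,o)
p,o=pose(-.58,.05); r.move_l(p,o,rate=.2)
p,o=pose(-.58,.026); r.move_l(p,o,rate=.1)
p,o=pose(cmd,.021); r.move_l(p,o,rate=.03)
p,o=pose(cmd,.05); r.move_l(p,o,rate=.1)
p,o=pose(-.5,.06,z=.13); r.move_l(p,o,rate=.2)
p,o=pose(0,.3,z=.13); r.movep(p,o)
print(observe()["clock"])
a=read_camera("top")["img"][160:250,175:275]; b=read_camera("scene")["img"][180:270,270:370]
cv2.imwrite("pics/c4.png",cv2.resize(np.hstack([a,b]),None,fx=4,fy=4,interpolation=cv2.INTER_CUBIC))
```

```text
[np.float64(-0.5673658905417911), np.float64(-0.5690281404806727)] [np.float64(-0.7443122483702611), np.float64(-0.7501700129049995)]
-0.5681970155112319 -0.8418029844887681
14.1583
```

View pics/c4.png

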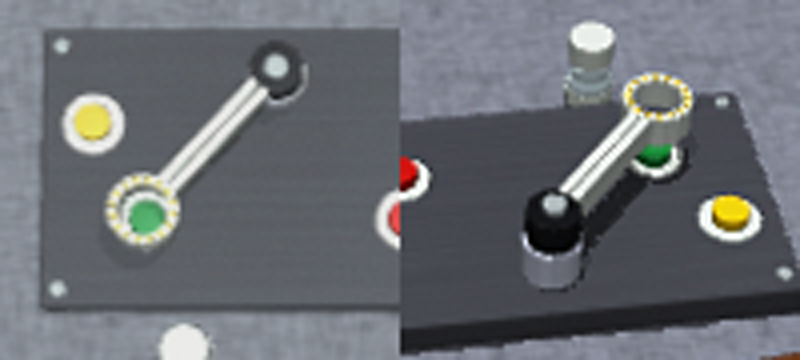

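The ring now surrounds green: top (210.4, 211.9), scene (334.1, 204.1). I'll check the angle and press the button only if the ring is close enough.

Run:
```python
from h import *
t=read_camera("top"); s=read_camera("scene")
m=[angle(t,210.35,211.85)[0],angle(s,334.1,204.1)[0]]; print(m)
if abs(np.mean(m)+.75)>.03: raise SystemExit
b=[.525,.3097]; o=pose(0,0)[1]
p0=observe()["position"]; r.move_l([p0[0],p0[1],.2],rate=.3)
r.movep([*b,.12],o); r.move_l([*b,.075],rate=.1)
hit=r.move_l([*b,.045],rate=.02,until_force=12)
q=observe(); print(hit,q["position"],q["ft_force"],q["clock"])
r.wait(.3); q=observe(); print(q["position"],q["ft_force"])
c=read_camera("scene")["img"][150:250,370:470]
r.move_l([*b,.15],rate=.08); r.movep([.50,-.15,.2],o); r.wait(.3)
print(observe()["clock"])
d=read_camera("scene")["img"][150:250,370:470]; e=read_camera("top")["img"][150:250,165:265]
cv2.imwrite("pics/c5.png",cv2.resize(np.hstack([c,d,e]),None,fx=2.6,fy=2.6,interpolation=cv2.INTER_CUBIC))
```

```text
[np.float64(-0.7430794072469915), np.float64(-0.7445279847470436)]
True [0.52503149 0.30971051 0.05647178] [ 0.34916214 -0.20037159  6.20180549] 18.3833
[0.52503916 0.30967312 0.05642397] [-1.0423822  -0.64134278  6.4906431 ]
22.0583
```

View pics/c5.png

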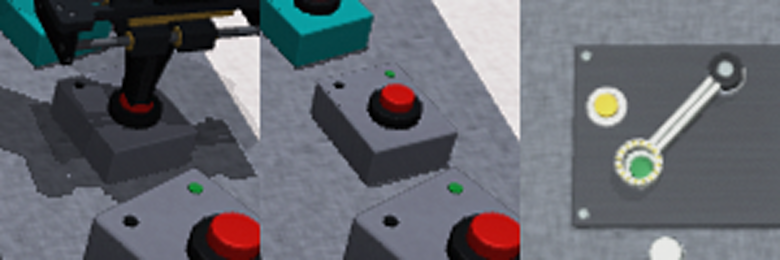

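The first press settled at 6.5 N at z = 0.0564, so I can't be sure it reached full travel. A feather touch will give the height of the button top to compare against.

Run:
```python
from h import *
b=[.525,.3097]; o=pose(0,0)[1]
r.movep([*b,.12],o); r.move_l([*b,.070],rate=.1); r.wait(.2); f0=observe()["ft_force"][2]
for z in np.arange(.068,.0585,-.001):
    r.move_l([*b,z],rate=.02); r.wait(.15); q=observe(); f=q["ft_force"][2]-f0; print(round(z,4),q["position"][2].round(5),round(f,2))
    if f>.8: break
r.move_l([*b,.1],rate=.1); print(observe()["clock"])
```

```text
0.068 0.06804 -0.1
0.067 0.06698 -0.46
0.066 0.066 0.56
0.065 0.06501 0.95
26.8167
```

Run:
```python
from h import *
b=[.525,.3097]
def fz():
    v=[]
    for _ in range(10): r.wait(.02); v.append(observe()["ft_force"][2])
    return np.mean(v)
r.move_l([*b,.068],rate=.1); r.wait(.2); f0=fz()
for z in np.arange(.066,.0595,-.001):
    r.move_l([*b,z],rate=.03); r.wait(.05); f=fz()-f0; print(round(z,4),observe()["position"][2].round(5),round(f,2))
    if f>1.6: break
r.move_l([*b,.1],rate=.1); print(observe()["clock"])
```

```text
0.066 0.06601 -0.1
0.065 0.065 -0.05
0.064 0.06402 -0.42
0.063 0.06301 -0.28
0.062 0.06218 1.21
0.061 0.0611 2.22
30.9917
```

The top of the button is at about 0.063 m and the press reached 0.0564 m, with 12 N when it hit the stop. That is full travel, so I'll retract, check and hand in.

Run:
```python
from h import *
o=pose(0,0)[1]
r.move_l([.525,.3097,.18],rate=.2); r.movep([.50,-.15,.2],o); r.wait(.4)
q=observe(); print(q["clock"],q["ft_force"])
print(finish_job())
```

```text
33.625 [-0.58850423  0.33878682  0.46869378]
the job is handed in; nothing more can be done
None
```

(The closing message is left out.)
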